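Slide the caddy cover over its spring catch

ROBOT

A 6-joint arm with a two-finger parallel gripper is mounted at the origin on the work surface. World frame = base frame: x ahead of the robot, y to its left, z up, the work surface at z = 0. Lengths are in mm, angles in rad, forces in N, time in s.
With the tool pointing down it reaches from about 350 to 775 mm from the base axis. Payload 7.3 kg.
Tool frame: the origin (TCP) lies midway between the tips of the shut fingers; the grasp point (between the pads) lies 19 mm behind it; z points along the fingers, y is the line along which they close (so a half turn about z gives the same grasp; the last joint's range is limited). The gripper opens to 92 mm and grips with 3 to 60 N. Pads are 19 mm wide; open, the fingers measure 130 mm over their backs; the gripper's body (75 mm by 190 mm) begins 47 mm behind the grasp point.
Start: joints at [-1.266, 0.342, 1.524, -0, 1.275, -0.146], TCP at [228.759, -472.561, 226.741] pointing down, gripper open.
Joint ranges: [-2.53, 2.53], [-0.77, 2.02], [0.04, 2.7], [-1, 4.14], [0.28, 2.66], [-3.11, 3.11]. Speed limits (rad/s): [2.57, 2.57, 3.14, 3.14, 3.14, 3.14].

INTERFACE

Orientations are given as [roll, pitch, yaw] about the fixed x, y, z axes, in that order (R = Rz(yaw) Ry(pitch) Rx(roll)).
In Python, from plant import bot gives the robot as it stands.
- The arm moves only by the tool jog_arm, never from a script. Its arguments are lists of equal length, an entry for each row: "dp": the shift along the tool's x, y, z in m, a list of three; "twist": the turn about the tool's z in degrees. A call has 1 to 10 rows; each row shifts and turns the commanded pose from where the row before left it, along the tool's axes as they then stand; what a row does not reach is not made up. A row lasts 1/8 s, in which the tool goes at most 62.5 mm and 10.7 degrees, less where a joint would pass 70% of its speed; a pose out of reach is approached as far as the arm can. A call is refused whole if a number of a shift passes 0.0625 or a number of a turn 10.7, either way. A call with a gripper value outside its range is refused whole. "jaw" is the finger opening in m, from 0 to 0.0918, set as the call begins (left out, the last holds). The fingers move at their own pace and stop on an object; the grip force is fixed at half the most. Time passes only in rows, so rows that do not move let the fingers close. It gives the time, the measured TCP pose, the force, the opening and the grip force at its end, in the units of the state.
- bot.get_obs(): the state, without advancing time (a new reading comes with each control period).
- bot.capture(name): name is "side" or "top"; returns the picture (420x560x3 uint8, blue, green, red); there is no depth.
- bot.camera_params(name): a dict with "fx", "fy", "cx", "cy" (pixels), "k1" (the pictures are not rectified: a ray, as slopes to the right and down, at radius r is drawn at 1 + k1 r^2 times it, then the intrinsics apply), "R" (3x3) and "t" (3): a world point X has camera coordinates R X + t. Camera axes: x right, y down, z forward; pixel columns grow to the right and rows downward; lengths in mm; the calibration is good to about 2 mm. A picture is of the moment at which its call begins. camera_params takes no time and is no camera call.
- bot.close_job(): hands the job in; it is judged then, once.
Trained networks look in the newest picture that a camera, given by its name, has taken for a name from the list of things; names that differ only in an ending like _2 or _b are one class to them, and where a whole thing is asked for, a point or a joint stands for the part that bears it (a point fixed in the world has none). Each returns a list of dicts, best first, with "confidence" (0 to 1); they miss things now and then, are a little off and sometimes report something else, mostly with a low value. They report only what shows in the picture. A call takes as long as a camera call. They do not tell look-alikes from the thing itself.
- bot.find_in(camera, label): "bbox" ([centre column, centre row, width, height] in pixels, round what is visible of it).
- bot.masks_of(camera, label): "pixels" (420x560 bool, what is visible of it) and "bbox" ([centre column, centre row, width, height] in pixels, round what is visible of it).
The state is a dict: "time": time; "joint_positions": joint angles; "dq": joint speeds; "tau": joint torques, N m; "tool_pos": TCP position; "tcp_rot": TCP orientation; "contact_force": force on the tool from outside, world axes, zero at the start; "moment": the same for the moment, N m; "grip_width": finger opening in mm; "finger_force": force on a finger pad.
Only numpy, scipy, OpenCV 4.12 (cv2) and the standard library are available. Lean on these libraries where they do the work, as an engineer would, in place of code of your own. Each camera call takes 0.05 s, during which the arm holds its last target. There are 200 camera calls.

TASK

The spice caddy's well stands open because the peg of a spring catch stops its sliding cover. With the fingertips press down the catch's long steel plate behind the cover and, keeping it held down, push the cover along over the lowered peg until it is fully home against the end wall beyond the well; then let go, so that the peg springs up through the hole in the cover and locks it. Only press and push: do not lift the cover out, and leave the dish, tin, bowl and spoon where they are.

Things in the scene. Friction and masses are not known exactly. Their poses are not given: they have to be found in the camera images.
- caddy: fixed low wooden caddy, 153 (x) x 320 (y) x 52 mm (z), open on top. Origin at the centre of its underside, on the worktop; axes along its width, length and up. The cover slides along its +y on two ledges (tops 40 mm up, 70 mm apart). Side walls with inward lips (tops 52 mm up, 113 mm between the lips) keep it in. The steel catch plate lies between the ledges
- catch (a joint): spring catch: a steel plate 66 mm wide, 220 mm long (caddy y -145 to +75 mm) with a stop peg at its far end, moving straight down as one piece wherever it is pressed. 0 = up (plate top 38 mm above the worktop), 0.016 = fully down (22 mm). The peg clears the cover's underside from 0.010 on. 3 N starts it, 7 N holds it fully down; it springs up by itself
- catch_plate (a point): point on top of the catch plate, on its centre line, in the uncovered part behind the cover (caddy y = -108 mm); 38 mm above the worktop when up; moves down with the plate
- catch_peg (a point): centre of the top of the catch's stop peg (12 mm across, 10 mm along the slide) at caddy y = +67 mm; 50 mm above the worktop when up
- cover: loose dark wooden cover, 130 (x) x 100 (y) x 6 mm, on the caddy's ledges under the lips; origin at the centre of its underside, axes as the caddy's. Starts at caddy y -12 to +6 mm, just short of the peg; fully home at y = +100 mm, its leading edge at the end wall. A hole 18 (x) x 17 (y) mm, centred 32.5 mm behind its centre, takes the peg when home. 0.14 to 0.28 kg
- cover_ledge (a point): centre of the rear face of the cover's push ledge, an upright strip 60 mm wide, 8 mm thick, rising 22 mm above the cover's top along its rear edge (28 mm above its underside). The point is 50 mm behind the cover's centre and 17 mm above its underside
- tin: steel spice tin, 56 mm across, 80 mm high, on the turntable; origin at the centre of its underside; bystander
- bowl: red bowl, 116 mm across, 50 mm high, on the turntable; origin at the centre of its underside; bystander
- spoon: wooden spoon 180 mm long on the turntable (a pale green disc 300 mm across, top 24 mm up); bystander
- dish: small white ceramic dish, 80 mm across, 25 mm high, on the worktop to the right (-y) of the caddy; origin at the centre of its underside; bystander
- pot: fixed aluminium pot, 200 mm across, 120 mm high, farther to the right; origin at the centre of its underside; bystander
- caddy_end (a point): centre of the inner face of the caddy's far end wall, 40 mm above the worktop (caddy y = +150 mm; the near end wall's is at -150 mm; both walls are 52 mm high). The open well with nutmegs lies just before it, at y +79 to +150 mm
There are look-alikes about, which are no part of the job. There is more than one size of the cover; the job needs the largest.

How it is judged (in metres and radians):
On the way, in this order (a step that is already met when the one before it is completed fails the run):
1. the catch is pressed down while the cover is still short of the peg (value of joint catch above 0.0095 m and y of cover in the frame of caddy below 0.016 m), for 0.1 s.
2. the cover slides over the lowered peg (value of joint catch above 0.008 m and y of cover in the frame of caddy above 0.025 m), for 0.1 s.
At the end, for the whole second after the job is handed in: the cover lies flat and at rest in the caddy, within 6 mm of the end wall, and the catch is up again (within 3 mm) with its peg through the cover's hole (y of cover in the frame of caddy between 0.094 and 0.104 m and height (world z) of cover below 0.044 m and angle between cover's own z axis and vertical below 0.06 rad and value of joint catch below 0.003 m and linear speed of cover below 0.01 m/s); the robot touches nothing.
It fails at once if the cover is lifted or tipped out of its guides (height (world z) of cover above 0.052 m or angle between cover's own z axis and vertical above 0.15 rad).
It fails at once if the tin, bowl, spoon or dish is disturbed (distance of any of tin, bowl, spoon, dish from where it was at the start of the episode above 0.02 m).
It also fails if it takes over 38 s, if anything falls off the work surface, if the arm or the gripper's body presses on something with over 40 N, if the wrist force passes 120 N, or if a joint passes its speed limit or range.

## Working session

There is one attempt and no reset: what is moved stays moved. The work goes in short steps, Python scripts to look and compute and a tool call to move; the robot and the scene stay as the last step left them, time stands still between calls to the robot, and variables do not carry over. Pictures are saved under pics/ and viewed, at most 10 in all, crops included, and the job is handed in when it is done.

Besides the shell and the picture viewer there is one more tool, called after "Call:" by a JSON object that holds its "name" and its "arguments", one argument or row to a line. jog_arm: Moves the arm, as the interface text tells. Its arguments: {"type":"object","properties":{"dp":{"type":"array"},"twist":{"type":"array"},"jaw":{"type":"number"}},"required":["dp","twist"]}

```bash
mkdir -p pics
cat > h.py <<'E'
import numpy as np, cv2
from plant import bot
def ray(cam,u,v):
    p=bot.camera_params(cam); R=np.array(p["R"]);t=np.array(p["t"]).ravel()
    d=np.array([(u-p["cx"])/p["fx"],(v-p["cy"])/p["fy"]]); s=d.copy()
    for _ in range(20): s=d/(1+p["k1"]*(s@s))
    return -R.T@t, R.T@np.array([s[0],s[1],1])
def onz(cam,u,v,z):
    c,r=ray(cam,u,v); return c+r*(z-c[2])/r[2]
def proj(cam,X):
    p=bot.camera_params(cam); c=np.array(p["R"])@np.array(X,float)+np.array(p["t"]).ravel()
    s=c[:2]/c[2]; s=s*(1+p["k1"]*(s@s)); return [p["fx"]*s[0]+p["cx"],p["fy"]*s[1]+p["cy"]]
E
python3 - <<'E'
from h import *
np.set_printoptions(precision=1,suppress=True)
for c in("top","side"):
    cv2.imwrite(f"pics/{c}0.png",bot.capture(c))
    print(c,ray(c,280,210))
    for l in("caddy","cover","cover_ledge","catch_plate","catch_peg","dish","pot"):
        print(l,[(np.round(d["bbox"]).tolist(),round(d["confidence"],2)) for d in bot.find_in(c,l)])
o=bot.get_obs();print(o)
E
```

```text
top (array([ 269.3,  -13.7, 1733.9]), array([ 0.2, -0. , -1. ]))
caddy [([294.0, 220.0, 105.0, 98.0], 0.88)]
cover [([303.0, 142.0, 38.0, 32.0], 0.96), ([379.0, 235.0, 38.0, 32.0], 0.71), ([298.0, 219.0, 45.0, 44.0], 0.56)]
cover_ledge [([298.0, 218.0, 46.0, 43.0], 0.83), ([379.0, 235.0, 44.0, 35.0], 0.7), ([302.0, 147.0, 37.0, 35.0], 0.64), ([101.0, 291.0, 27.0, 19.0], 0.4)]
catch_plate [([305.0, 226.0, 65.0, 55.0], 0.76)]
catch_peg [([304.0, 223.0, 67.0, 61.0], 0.75)]
dish [([372.0, 184.0, 18.0, 24.0], 0.95)]
pot [([142.0, 284.0, 46.0, 41.0], 0.35)]
side (array([ 134. , 1367.4, 1253.3]), array([ 0.2, -0.7, -0.6]))
caddy [([285.0, 201.0, 93.0, 52.0], 0.7), ([296.0, 303.0, 46.0, 32.0], 0.45)]
cover [([316.0, 171.0, 22.0, 20.0], 0.82), ([286.0, 195.0, 29.0, 21.0], 0.61), ([227.0, 187.0, 21.0, 16.0], 0.61), ([280.0, 163.0, 21.0, 15.0], 0.6)]
cover_ledge [([229.0, 185.0, 18.0, 15.0], 0.82), ([284.0, 194.0, 32.0, 21.0], 0.79), ([315.0, 171.0, 20.0, 14.0], 0.77)]
catch_plate [([293.0, 193.0, 54.0, 24.0], 0.74)]
catch_peg [([292.0, 195.0, 54.0, 28.0], 0.7), ([253.0, 309.0, 41.0, 32.0], 0.54)]
dish [([280.0, 162.0, 16.0, 13.0], 0.43)]
pot [([352.0, 139.0, 44.0, 47.0], 0.67)]
{'time': 0.8, 'joint_positions': array([-1.3,  0.3,  1.5, -0. ,  1.3, -0.1]), 'dq': array([-0.,  0.,  0.,  0., -0., -0.]), 'tau': array([ -0. , -43.1, -24.4,   0.1,   0. ,  -0. ]), 'tool_pos': array([ 228.7, -472.6,  226.8]), 'tcp_rot': array([3.1, 0. , 0.5]), 'contact_force': array([0.1, 0. , 0.2]), 'moment': array([ 0. , -0. , -0.1]), 'finger_force': 0.0, 'grip_width': 91.92577692671578}
```

View pics/top0.png

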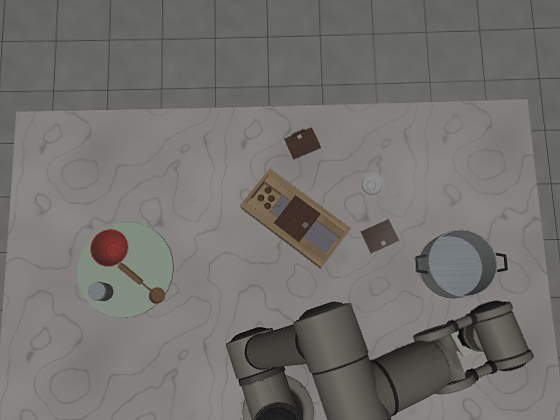

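View pics/side0.png

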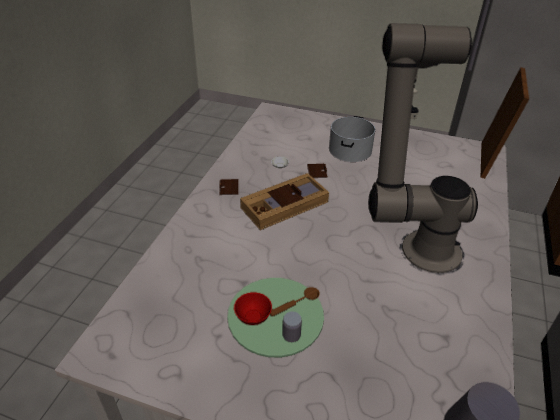

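The top view shows three cover-like things: one in the caddy at (298,218), and smaller loose ones at (303,142) and (379,235). The one in the caddy is the biggest and sits on the guides between the nutmegs (265,195) and the steel plate (320,237), so it fits. I'll confirm it in one enlarged crop with the fitted pose.

```bash
cat >> h.py <<'E'
from scipy.optimize import least_squares
E
python3 - <<'E'
from h import *
np.set_printoptions(precision=1,suppress=True)
img=bot.capture("top")
m=bot.masks_of("top","caddy")[0]["pixels"].astype(np.uint8)
m2=bot.masks_of("top","catch_plate"); c=bot.masks_of("top","cover")
cnt=max(cv2.findContours(m,cv2.RETR_EXTERNAL,cv2.CHAIN_APPROX_NONE)[0],key=len)
hull=cv2.convexHull(cnt)[:,0]
W=np.array([onz("top",u,v,52)[:2] for u,v in hull],np.float32)
r=cv2.minAreaRect(W);print("rect z52",r)
for d in c:
    k=d["pixels"].astype(np.uint8); h=cv2.convexHull(cv2.findNonZero(k))[:,0]
    z=46 if abs(d["bbox"][0]-298)<8 and abs(d["bbox"][1]-219)<10 else 6
    print(d["bbox"],z,cv2.minAreaRect(np.array([onz("top",u,v,z)[:2] for u,v in h],np.float32)))
box=cv2.boxPoints(r)
x0,y0=225,155
big=cv2.resize(img[y0:y0+125,x0:x0+140],None,fx=5.5,fy=4.8*5.5/4.8,interpolation=cv2.INTER_CUBIC)[:600]
big=cv2.resize(img[y0:y0+120,x0:x0+140],None,fx=5,fy=5,interpolation=cv2.INTER_CUBIC)
for b in box:
    u,v=proj("top",[*b,52]); cv2.circle(big,(int((u+.5-x0)*5),int((v+.5-y0)*5)),4,(0,255,0),1)
cv2.imwrite("pics/crop.png",big)
E
```

```text
rect z52 ((583.0791015625, -63.335662841796875), (325.85455322265625, 164.96188354492188), 51.396514892578125)
[303.2, 143.2, 34.8, 31.9] 6 ((841.9127197265625, -97.618896484375), (88.12698364257812, 103.15625), 22.663726806640625)
[298.4, 220.0, 44.5, 44.2] 46 ((580.6350708007812, -72.59233093261719), (102.10872650146484, 114.24107360839844), 50.39497756958008)
[379.3, 234.2, 40.8, 31.9] 6 ((526.512451171875, -333.51202392578125), (76.1253433227539, 99.53644561767578), 23.228639602661133)
```

View pics/crop.png

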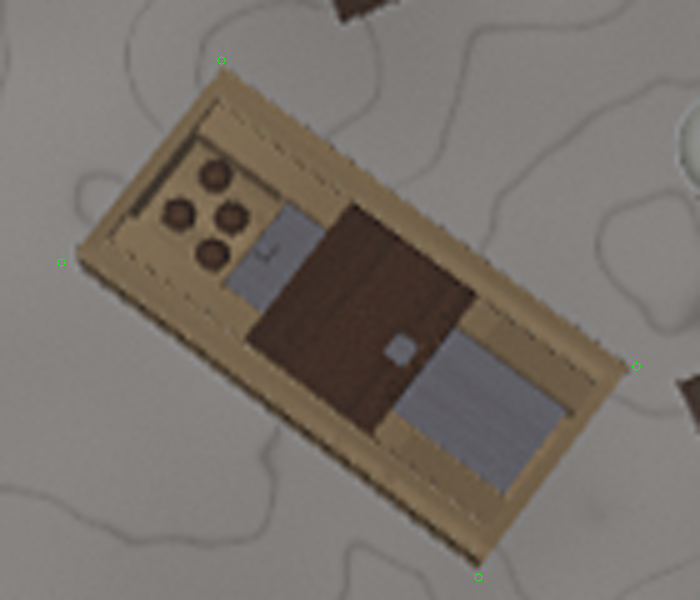

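The crop confirms it. The full-width cover sits under the lips with its ledge at the rear (405,350 in the crop). The peg is at (265,250), the nutmeg well is at the upper left, and bare plate lies behind the cover at the lower right. Next I fit the exact pose from the visible corners.

```bash
cat > fit.py <<'E'
from h import *
np.set_printoptions(precision=3,suppress=True)
f=lambda U,V:np.array([(U+.5)/5-.5+225,(V+.5)/5-.5+155])
C=[(225,68),(630,368),(482,565),(80,250)]
L=[(76.5,160,52),(76.5,-160,52),(-76.5,-160,52),(-76.5,160,52)]
def T(p,X): c,s=np.cos(p[2]),np.sin(p[2]); return [p[0]+c*X[0]-s*X[1],p[1]+s*X[0]+c*X[1],X[2]]
def res(p): return np.concatenate([proj("top",T(p,X))-f(*c) for X,c in zip(L,C)])
s=least_squares(res,[583,-63,-.67]); p=s.x; print("caddy",p,"res",s.fun)
def loc(U,V,z):
    w=onz("top",*f(U,V),z)[:2]-p[:2]; c,s_=np.cos(p[2]),np.sin(p[2]); return np.array([c*w[0]+s_*w[1],-s_*w[0]+c*w[1]])
print("peg",loc(265,250,50),"cover corners",[loc(*q,46) for q in [(352,203),(477,293),(372,437),(247,338)]])
print("plate near",loc(570,413,38),loc(503,495,38))
E
python3 - <<'E'
from fit import *
from scipy.spatial.transform import Rotation as Ro
o=bot.get_obs(); R=Ro.from_euler("xyz",o["tcp_rot"]).as_matrix()
w=np.array(T(p,(0,-105,0)));w[2]=100
print(o["tcp_rot"],w,"dp tool",R.T@(w-o["tool_pos"]),"yaw goal",p[2]+np.pi/2, "twist deg",-np.degrees(p[2]+np.pi/2-o["tcp_rot"][2]))
E
```

```text
caddy [585.215 -66.69   -0.684] res [ 0.241 -0.485  0.273  0.373  0.217 -0.204 -0.738  0.287]
peg [-2.712 67.111] cover corners [array([55.657, 42.82 ]), array([ 57.793, -54.534]), array([-55.109, -57.981]), array([-53.477,  41.948])]
plate near [  33.953 -146.024] [ -32.947 -143.96 ]
[3.142 0.    0.451] [ 518.871 -148.075  100.   ] dp tool [ 402.511 -165.679  126.701] yaw goal 0.8868579873897124 twist deg -24.985694205136078
```

Call:
{"name": "jog_arm", "arguments": {
  "dp": [
    [0.0402,-0.0166,0],
    [0.0402,-0.0166,0],
    [0.0402,-0.0166,0],
    [0.0402,-0.0166,0],
    [0.0402,-0.0166,0],
    [0.0402,-0.0166,0],
    [0.0402,-0.0166,0],
    [0.0402,-0.0166,0],
    [0.0402,-0.0166,0],
    [0.0402,-0.0166,0]
  ],
  "twist": [0,0,0,0,0,0,0,0,0,0],
  "jaw": 0
}}

```text
time: 2.25
tool_pos: [519.2, -146.8, 226.8]
tcp_rot: [3.141, -0.0, 0.451]
contact_force: [0.9, -0.7, 0.1]
grip_width: 0.8
finger_force: 0.0
```

Call:
{"name": "jog_arm", "arguments": {
  "dp": [
    [0,0,0.03],
    [0,0,0.03],
    [0,0,0.03],
    [0,0,0.03],
    [0,0,0],
    [0,0,0]
  ],
  "twist": [-8.3,-8.3,-8.4,0,0,0]
}}

```text
time: 3.0
tool_pos: [519.0, -148.3, 107.8]
tcp_rot: [3.14, -0.0, 0.887]
contact_force: [-0.9, -1.4, -0.1]
grip_width: -0.0
finger_force: 0.0
```

Run:
```python
from fit import *
out=[]
for c,(x0,y0,w,h) in (("top",(235,160,130,120)),("side",(225,130,130,110))):
    im=bot.capture(c); b=cv2.resize(im[y0:y0+h,x0:x0+w],(390*1,int(390*h/w)),interpolation=cv2.INTER_CUBIC)
    for X,col in ((bot.get_obs()["tool_pos"],(0,0,255)),(T(p,(0,-105,38)),(0,255,0)),(T(p,(0,150,40)),(255,0,0))):
        u,v=proj(c,X); cv2.circle(b,(int((u+.5-x0)*3),int((v+.5-y0)*3)),3,col,1)
    out.append(cv2.copyMakeBorder(b,0,365-b.shape[0],0,0,cv2.BORDER_CONSTANT))
cv2.imwrite("pics/near.png",np.hstack(out))
```

```text
caddy [585.215 -66.69   -0.684] res [ 0.241 -0.485  0.273  0.373  0.217 -0.204 -0.738  0.287]
peg [-2.712 67.111] cover corners [array([55.657, 42.82 ]), array([ 57.793, -54.534]), array([-55.109, -57.981]), array([-53.477,  41.948])]
plate near [  33.953 -146.024] [ -32.947 -143.96 ]
```

View pics/near.png

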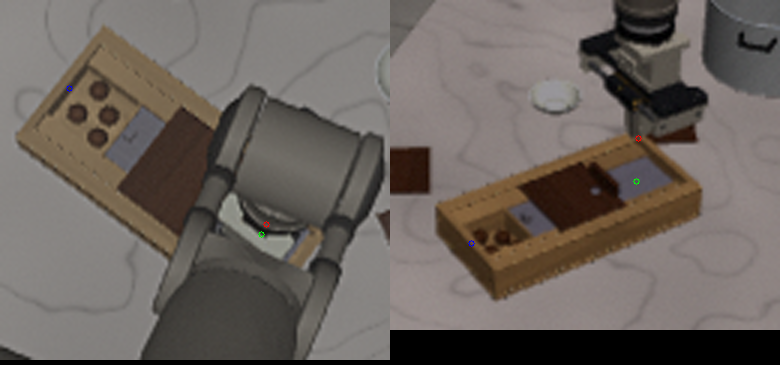

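The left view (top) and right view (side) agree. The press target (side crop, 636,181) is mid-plate behind the cover, and the shut fingers are above it with the tip at (640,138). Going down.

Call:
{"name": "jog_arm", "arguments": {
  "dp": [
    [0,0,0.022],
    [0,0,0.022],
    [0,0,0.02],
    [0,0,0]
  ],
  "twist": [0,0,0,0]
}}

```text
time: 3.6
tool_pos: [518.0, -147.9, 42.6]
tcp_rot: [-3.141, 0.0, 0.887]
contact_force: [-0.8, 0.3, 0.8]
grip_width: 0.5
finger_force: 0.0
```

Call:
{"name": "jog_arm", "arguments": {
  "dp": [
    [0,0,0.005],
    [0,0,0.005],
    [0,0,0.005],
    [0,0,0.004],
    [0,0,0],
    [0,0,0]
  ],
  "twist": [0,0,0,0,0,0]
}}

```text
time: 4.35
tool_pos: [519.3, -148.5, 24.3]
tcp_rot: [3.139, -0.001, 0.887]
contact_force: [1.8, -0.3, 5.8]
grip_width: 0.5
finger_force: 2.8
```

Call:
{"name": "jog_arm", "arguments": {
  "dp": [
    [0,0,0.001],
    [0.012,0,0],
    [0.012,0,0],
    [0.008,0,0],
    [0.006,0,0],
    [0.006,0,0],
    [0.006,0,0],
    [0.006,0,0]
  ],
  "twist": [0,0,0,0,0,0,0,0]
}}

```text
time: 5.35
tool_pos: [552.9, -105.4, 22.9]
tcp_rot: [-3.141, 0.002, 0.887]
contact_force: [-3.6, -5.1, 6.6]
grip_width: 0.3
finger_force: 3.9
```

Call:
{"name": "jog_arm", "arguments": {
  "dp": [
    [0.008,0,0],
    [0.008,0,0],
    [0.008,0,0],
    [0.008,0,0],
    [0.008,0,0],
    [0.008,0,0],
    [0.008,0,0],
    [0.008,0,0],
    [0.008,0,0],
    [0,0,0]
  ],
  "twist": [0,0,0,0,0,0,0,0,0,0]
}}

```text
time: 6.6
tool_pos: [598.9, -49.0, 22.9]
tcp_rot: [-3.141, 0.001, 0.888]
contact_force: [-1.4, -1.8, 6.2]
grip_width: 0.4
finger_force: 3.0
```

Call:
{"name": "jog_arm", "arguments": {
  "dp": [
    [0.005,0,0],
    [0.005,0,0],
    [0.004,0,0],
    [0.001,0,0],
    [0.001,0,0],
    [0,0,0]
  ],
  "twist": [0,0,0,0,0,0]
}}

```text
time: 7.35
tool_pos: [608.3, -37.4, 22.9]
tcp_rot: [-3.141, 0.002, 0.887]
contact_force: [-4.3, -4.1, 7.1]
grip_width: 0.4
finger_force: 3.5
```

Call:
{"name": "jog_arm", "arguments": {
  "dp": [
    [0.001,0,0],
    [0.001,0,0],
    [0,0,0]
  ],
  "twist": [0,0,0]
}}

```text
time: 7.72
tool_pos: [609.0, -36.6, 22.9]
tcp_rot: [-3.141, 0.004, 0.887]
contact_force: [-5.9, -6.9, 9.1]
grip_width: 0.6
finger_force: 5.8
```

Call:
{"name": "jog_arm", "arguments": {
  "dp": [
    [0.001,0,0],
    [0.001,0,0],
    [0,0,0]
  ],
  "twist": [0,0,0]
}}

```text
time: 8.1
tool_pos: [609.3, -36.7, 23.0]
tcp_rot: [-3.14, 0.007, 0.887]
contact_force: [-10.0, -14.6, 10.7]
grip_width: -0.1
finger_force: 11.1
```

The tool has stopped and the push force has risen to 18 N, so the cover is against the wall. I'll back off, then lift.

Call:
{"name": "jog_arm", "arguments": {
  "dp": [
    [-0.004,0,0],
    [-0.004,0,0],
    [0,0,0],
    [0,0,-0.008],
    [0,0,-0.01],
    [0,0,-0.02],
    [0,0,-0.03],
    [0,0,-0.03],
    [0,0,0]
  ],
  "twist": [0,0,0,0,0,0,0,0,0]
}}

```text
time: 9.22
tool_pos: [607.3, -39.7, 122.9]
tcp_rot: [3.139, -0.001, 0.887]
contact_force: [0.4, -0.8, 0.6]
grip_width: 0.1
finger_force: 0.0
```

Call:
{"name": "jog_arm", "arguments": {
  "dp": [
    [-0.03,0,-0.02],
    [-0.04,0,-0.02],
    [-0.04,0,-0.02],
    [-0.04,0,0],
    [-0.04,0,0],
    [-0.04,0,0],
    [0,0,0]
  ],
  "twist": [0,0,0,0,0,0,0]
}}

```text
time: 10.1
tool_pos: [459.2, -218.9, 179.5]
tcp_rot: [-3.138, 0.001, 0.884]
contact_force: [0.6, -0.1, 0.3]
grip_width: 0.1
finger_force: 0.0
```

Run:
```python
from h import *
out=[]
for c,(x0,y0,w,h) in (("top",(235,160,130,120)),("side",(225,130,130,110))):
    im=bot.capture(c); b=cv2.resize(im[y0:y0+h,x0:x0+w],(390*1,int(390*h/w)),interpolation=cv2.INTER_CUBIC)
    out.append(cv2.copyMakeBorder(b,0,365-b.shape[0],0,0,cv2.BORDER_CONSTANT))
cv2.imwrite("pics/end.png",np.hstack(out))
```

```text
(no output)
```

View pics/end.png

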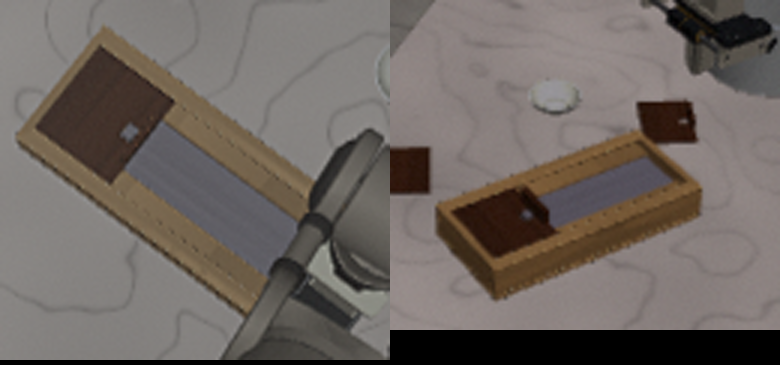

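The cover lies flush at the end wall, with the peg up in its hole at (130,130) in the top view and (526,213) in the side view. The arm is clear, so I'm handing in.

```bash
python3 -c "
from plant import bot
print(bot.close_job())"
```

```text
the job is handed in; nothing more can be done
None
```

The cover is pushed home against the end wall with the peg up through its hole, the arm is clear, and the job is handed in; the hand-in gave no verdict, so this rests on the last camera views and force readings.

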